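# Park the slide box under the bench shelf

### The job

Put the slide box away in its bay under the low bench shelf. First take away the capped glass bottle that stands in front of the bay and set it down upright in the flat spill tray (do not drop it or knock it over); then push the slide box over the worktop, without lifting it, in between the two guide rails until it lies squarely against the stop at the back, and leave everything else where it is.

Things in the scene. Friction and masses are not known exactly. Their poses are not given: they have to be found in the camera images.
- slide_box: Closed flat slide box, loose, 105 (x) by 170 (y) by 30 mm high, 0.18 kg; lid stays shut. Origin: centre of its underside, z up. Walls at x = -48 and +50 mm, y = +-85 mm; a lip 28 mm wide sticks out to x = -52 mm in the middle of the near face. Starts in front of the bay, long side across, up to 32 mm off to one side and 0.12 rad askew.
- bottle: Round capped clear glass bottle, loose, upright, 132 mm high, 0.17 kg. Body 50 mm in diameter; grip it 70 to 100 mm up as 50 mm wide; cap 34 mm in diameter from 114 mm up. Origin: centre of its underside, z up. Starts in the mouth of the bay, between slide box and shelf.
- spill_tray: Flat rectangular grey plastic spill tray, fixed, empty, 130 (x) by 150 (y) mm, rim 18 mm high, walls and floor 4 mm thick. Origin: centre of its underside, z up. Stands at the left or the right; a deeper translucent tub stands at the other side.
- bench_shelf: Low bench shelf, fixed: grey board 155 (x) by 350 (y) mm, underside 120 and top 132 mm up, on thin posts at x = -45 and 78, y = +-163 mm. Origin: on the worktop, where the slide box's origin must end; +x points into the bay, away from the robot; z up. Board front edge at x = -63 mm: the box's near wall ends 15 mm behind it, so an upright tool cannot push it home.
- bay_stop (a point): Middle of the stop bar's front face (bench_shelf x = 50 mm), 8 mm up; bar and guide rails are 16 mm high. The two rails run along bench_shelf x from -72 mm to the stop, inner faces at y = +-95 mm; their front ends flare out to y = +-107 mm at x = -103 mm.
- tub: Bystander: translucent square plastic tub, 126 x 126 x 62 mm; origin under its centre.
- tube_rack: Bystander: white test tube rack with tubes, 50 x 150 x 101 mm, on top of the bench shelf; origin under its centre.
- petri: Bystander: petri dish, 64 mm diameter, 15 mm high, on top of the bench shelf; origin under its centre.
- powder_bottle: Bystander: plastic bottle with a screw cap, 70 mm diameter, 165 mm high; origin under its centre.
- beaker: Bystander: small clear beaker, 55 mm diameter, 70 mm high; origin under its centre.
Mind the look-alikes: they are no part of the job. What is shaped like the slide_box but purple is not meant.

How it is judged:
By the outcome, as a careful person would: the job done as asked, in the order asked, and still so for the second after the job is handed in, with the robot touching nothing.
It also fails if it takes over 72 s, if anything falls off the work surface, if the arm or the gripper's body presses on something with over 40 N, if the wrist force passes 120 N, or if a joint passes its speed limit or range.

### The arm

A 7-joint arm with a two-finger parallel gripper is mounted at the origin on a cart in front of the work surface, level with it; the furniture and walls round the work are solid. World frame = base frame: x ahead of the robot, y to its left, z up, the work surface at z = 0. Lengths are in m, angles in rad, forces in N, time in s.
With the tool pointing down it reaches from about 0.4 to 0.85 m from the base axis. Payload 4.5 kg.
Tool frame: the origin (TCP) lies at the very end of the fingers, on their centre line; the grasp point (between the pads) lies 19 mm behind it; z points along the fingers, y is the line along which they close (so a half turn about z gives the same grasp; the last joint's range is limited). The gripper opens to 88 mm and grips with 3 to 60 N. Pads are 18 mm wide; open, the fingers measure 123 mm over their backs; the gripper's body (75 mm by 187 mm) begins 45 mm behind the grasp point.
Start: joints at [-1.218, 0.689, -0.195, 1.565, 0.157, 0.902, -0.215], TCP at [0.196, 0.594, 0.239] pointing down, gripper open.
Joint ranges: [-3.01, 3.01], [-0.46, 2.08], [-1.47, 1.51], [0.13, 2.56], [-1, 4.14], [0.04, 2.09], [-2.66, 2.66]. Speed limits (rad/s): [2.57, 2.57, 3.14, 3.14, 3.14, 3.14, 3.14].

### API

Orientations are given as a unit quaternion [x, y, z, w].
In Python, from plant import r gives the robot as it stands. The module is installed in compiled form; this text tells all that it offers.
- The arm moves only by the shell command python3 -m pendant 'ROWS' [FORCE]. ROWS is JSON, one flat list of numbers, 7 for each row, row after row: the opening, from 0 (shut) to 1 (fully open), then the shift along the tool's x, y, z scaled (see below), then the turn, a rotation vector about the tool's x, y, z scaled (see below). A call has 1 to 12 rows; each row is the pose to reach, as a shift and turn from the pose commanded when the call began, along the tool's axes at that moment; what a row does not reach only later rows make up. The controller multiplies each number of a shift by 0.15 m and each number of a turn by pi/2 rad. A row lasts 1/10 s, in which the tool goes at most 50 mm and 8.59 degrees, less where a joint would pass 70% of its speed; a pose out of reach is approached as far as the arm can. A call with a number of a shift or a turn outside -1 to 1 is refused whole. A call with a gripper value outside its range is refused whole. The fingers move at their own pace and stop on an object; FORCE is the grip in N (left out, the last holds). Time passes only in rows, so rows that repeat a pose let the fingers close. It gives the time, the measured TCP pose, the force, the opening and the grip force at its end, in the units of the state.
- r.get_state(): the state, without advancing time (a new reading comes with each control period).
- r.snapshot(name): name is "side" or "top"; returns a dict with "img" (400x640x3 uint8, red, green, blue), "mtx" (3x3 intrinsics, pixels), "k1" (the pictures are not rectified: a ray, as slopes to the right and down, at radius r is drawn at 1 + k1 r^2 times it, then the intrinsics apply), "cam_to_world" (4x4, takes a point from camera to world coordinates). Camera axes: x right, y up, looking along -z (the intrinsics and any distortion apply to the point x, -y, -z); pixel columns grow to the right and rows downward; lengths in m; the calibration is good to about 2 mm. A picture is of the moment at which its call begins. There is no depth.
- r.finish_job(): hands the job in; it is judged then, once.
The state is a dict: "clock": time; "q": joint angles; "qd": joint speeds; "joint_torque": joint torques, N m; "tool_pos": TCP position; "eef_rot": TCP orientation; "contact_force": force on the tool from outside, world axes, zero at the start; "moment": the same for the moment, N m; "opening": opening from 0.0 (shut) to 1.0 (fully open); "finger_force": force on a finger pad.
Only numpy, scipy, OpenCV 4.12 (cv2) and the standard library are available. Lean on these libraries where they do the work, as an engineer would, in place of code of your own. Each camera call takes 0.05 s, during which the arm holds its last target. There are 200 camera calls.

## Working session

There is one attempt and no reset: what is moved stays moved. The work goes in short steps, Python scripts to look and compute and a shell command to move; the robot and the scene stay as the last step left them, time stands still between calls to the robot, and variables do not carry over. Pictures are saved under pics/ and viewed, at most 10 in all, crops included, and the job is handed in when it is done.

```bash
mkdir -p pics; cat > h.py <<'E'
import numpy as np, cv2
from plant import r
from scipy.spatial.transform import Rotation as R
def snap(n,f=None):
    s=r.snapshot(n)
    if f: cv2.imwrite(f,s["img"][:,:,::-1])
    return s
def cast(s,px,z):
    px=np.array(px,float).reshape(-1,1,2)
    d=cv2.undistortPoints(px,np.array(s["mtx"]),np.array([s["k1"],0,0,0.]),None,None,None).reshape(-1,2)
    T=np.array(s["cam_to_world"]); D=np.c_[d[:,0],-d[:,1],-np.ones(len(d))]@T[:3,:3].T
    return T[:3,3]+D*((z-T[2,3])/D[:,2])[:,None]
def proj(s,P):
    T=np.array(s["cam_to_world"]);c=(np.array(P,float).reshape(-1,3)-T[:3,3])@T[:3,:3]
    c=c*[1,-1,-1]
    return cv2.projectPoints(c,np.zeros(3),np.zeros(3),np.array(s["mtx"]),np.array([s["k1"],0,0,0.]))[0].reshape(-1,2)
E
python3 - <<'E'
from h import *
for n in("side","top"):
    s=snap(n,f"pics/{n}0.png"); print(n,np.round(s["cam_to_world"],3).tolist(),np.round(s["mtx"],1).tolist(),s["k1"])
st=r.get_state(); print(st["tool_pos"],R.from_quat(st["eef_rot"]).as_matrix().round(3),st["clock"])
E
```

```text
side [[0.959, 0.17, -0.227, 0.282], [-0.283, 0.554, -0.783, -1.159], [-0.008, 0.815, 0.579, 0.946], [0.0, 0.0, 0.0, 1.0]] [[447.8, 0.0, 318.3], [0.0, 447.8, 202.3], [0.0, 0.0, 1.0]] -0.10617809328382989
top [[-0.02, 0.99, -0.137, 0.443], [-1.0, -0.018, 0.014, 0.002], [0.011, 0.137, 0.991, 1.283], [0.0, 0.0, 0.0, 1.0]] [[378.7, 0.0, 319.1], [0.0, 378.7, 198.1], [0.0, 0.0, 1.0]] -0.04051366405512671
[0.19574789 0.59293645 0.23798174] [[-0.95   0.313 -0.   ]
 [ 0.313  0.95  -0.002]
 [-0.    -0.002 -1.   ]] 0.1
```

View pics/side0.png

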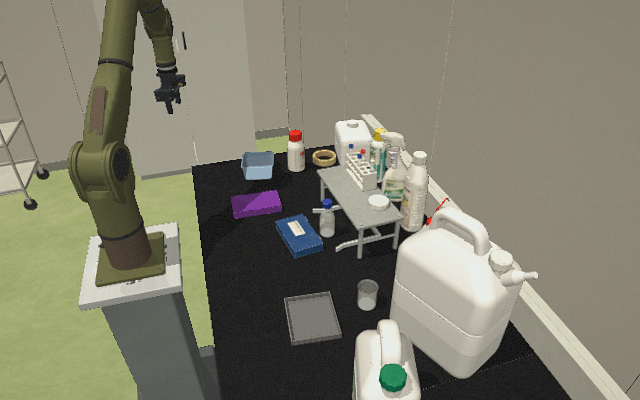

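View pics/top0.png

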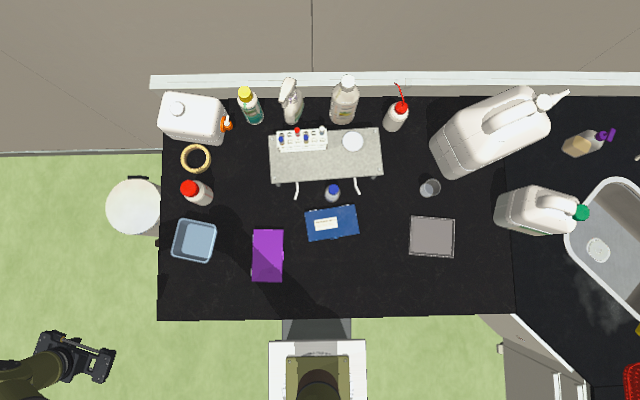

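The top view shows the blue slide box at (332,222), with the purple look-alike at (268,255). The capped bottle is at (332,193), against the powder bottle at (197,192) and the beaker at (430,187). The grey spill tray is at (432,237) and the tub at (194,240). The shelf is at (326,155), with rail ends at (296,195) and (358,187). I choose the blue box, the blue-capped clear bottle and the flat grey tray on the right. A close crop and measurements come next.

```bash
cat > m.py <<'E'
from h import *
def hsvmask(im,lo,hi): return cv2.inRange(cv2.cvtColor(im,cv2.COLOR_RGB2HSV),np.array(lo),np.array(hi))
def blobs(m,amin=15):
    c,_=cv2.findContours(m,cv2.RETR_EXTERNAL,cv2.CHAIN_APPROX_NONE)
    return sorted([k for k in c if cv2.contourArea(k)>amin],key=cv2.contourArea)[::-1]
def rect(s,c,z):
    P=cast(s,c.reshape(-1,2),z)[:,:2]
    (cx,cy),(w,h),a=cv2.minAreaRect((P*1000).astype(np.float32)); return np.round([cx,cy,w,h,a],1)
E
python3 - <<'E'
from m import *
s=snap("top"); im=s["img"]
b=hsvmask(im,(100,120,40),(118,255,255))
for c in blobs(b): print("blue top",cv2.boundingRect(c),cv2.contourArea(c),rect(s,c,.03),"capz",rect(s,c,.132))
g=cv2.cvtColor(im,cv2.COLOR_RGB2GRAY); hs=cv2.cvtColor(im,cv2.COLOR_RGB2HSV)
for n,(x0,y0,x1,y1),z in(("shelf",(262,120,388,190),.132),("tray",(402,210,464,264),.018)):
    m=np.zeros_like(b); m[y0:y1,x0:x1]=((g>55)[y0:y1,x0:x1]*255).astype(np.uint8)
    for c in blobs(m,60): 
        h=cv2.convexHull(c); print(n,cv2.boundingRect(c),rect(s,c,z), np.round(cast(s,cv2.approxPolyDP(h,4,True).reshape(-1,2),z)[:,:2],3).tolist())
e=snap("side"); b=hsvmask(e["img"],(100,120,40),(122,255,255))
for c in blobs(b,8): print("blue side",cv2.boundingRect(c),cv2.contourArea(c),rect(e,c,.03),"cap",rect(e,c,.132))
A=cv2.resize(im[120:270,260:470],None,fx=3.4,fy=3.4,interpolation=cv2.INTER_CUBIC)
cv2.imwrite("pics/cropA.png",A[:,:,::-1])
B=cv2.resize(e["img"][170:280,250:420],None,fx=4.5,fy=4.5,interpolation=cv2.INTER_CUBIC)
cv2.imwrite("pics/cropB.png",B[:,:,::-1])
E
```

```text
blue top (304, 204, 56, 38) 1467.5 [531.6 -54.4 104.2 171.5   8.2] capz [524.4 -49.8  95.7 157.5   8.2]
blue top (329, 184, 10, 11) 71.0 [645.2 -64.1  30.2  34.   88.7] capz [628.8 -58.6  27.8  31.2  88.7]
shelf (268, 125, 116, 65) [731.5 -35.5 359.2 204.7  89. ] [[0.825, -0.204], [0.673, -0.214], [0.627, -0.134], [0.631, 0.057], [0.651, 0.134], [0.804, 0.143], [0.82, 0.115]]
shelf (331, 120, 22, 5) [842.9 -89.5  66.6  13.2  89.2] [[0.849, -0.123], [0.85, -0.056]]
tray (408, 215, 47, 44) [ 480.9 -389.   155.5  133.7   84.1] [[0.554, -0.324], [0.537, -0.47], [0.407, -0.458], [0.427, -0.307]]
blue side (276, 214, 48, 44) 1199.5 [529.9 -71.1 106.8 200.1   8. ] cap [ 502.3 -192.2   94.9  177.8    8. ]
blue side (322, 198, 11, 11) 72.0 [668.4  65.4  60.6  35.3  72.9] cap [625.4 -71.   53.9  31.4  72.9]
```

View pics/cropA.png

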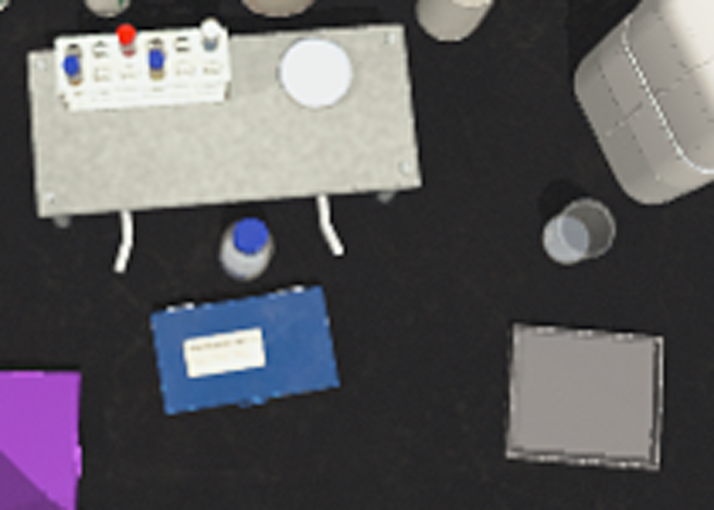

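View pics/cropB.png

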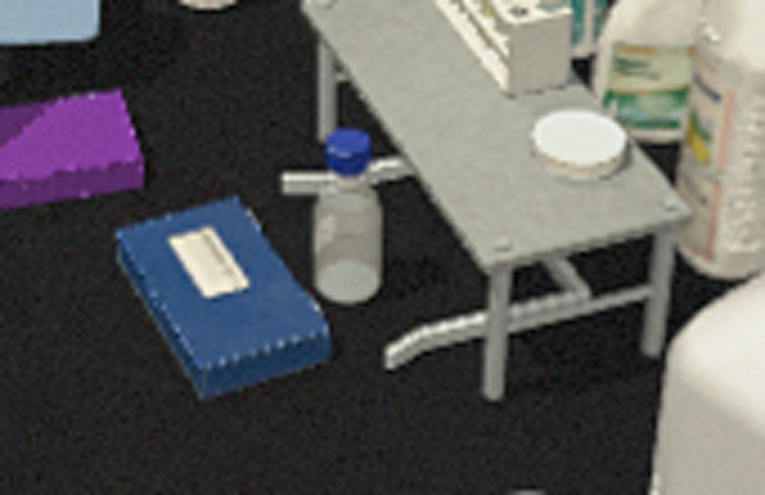

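The crops confirm the choice: a blue box with its lip towards the robot, a clear bottle with a blue cap beyond it, and a flat grey tray. In crop A the shelf board's corners are at (37,216), (421,186), (404,24) and (27,52). The rail ends are at (120,270) and (338,253), with elbows at (127,240) and (327,222).

```bash
python3 - <<'E'
from m import *
s=snap("top")
f=lambda L:[(260+x/3.4-.35,120+y/3.4-.35) for x,y in L]
P=cast(s,f([(37,216),(421,186),(404,24),(27,52)]),.132)[:,:2]; print("board",P.round(4).tolist(),[np.linalg.norm(P[i]-P[i-1]).round(4) for i in range(4)])
ya=P[0]-P[1]; yb=P[3]-P[2]; print("yaws",np.degrees([np.arctan2(-v[0],v[1]) for v in(ya,yb)]))
v=ya+yb; yaw=np.arctan2(-v[0],v[1]); X=np.array([np.cos(yaw),np.sin(yaw)]);Y=np.array([-X[1],X[0]])
O=P.mean(0)-X*.0145; print("shelf origin",O,"yaw",np.degrees(yaw))
for n,L in(("tips",[(120,270),(338,253)]),("elbows",[(127,240),(327,222)])):
    q=cast(s,f(L),.016)[:,:2]; print(n,q.round(4).tolist(),"in shelf",((q-O)@np.c_[X,Y]).round(4).tolist())
# bottle from 2 views at cap top
im=s["img"]; c=blobs(hsvmask(im,(100,120,40),(122,255,255)))[1]
m=c.reshape(-1,2).mean(0); e=snap("side"); 
c2=[k for k in blobs(hsvmask(e["img"],(100,120,40),(122,255,255)),8)][1]; m2=c2.reshape(-1,2).mean(0)
for z in(.115,.122,.128,.132): print(z,cast(s,m,z)[0].round(4),cast(e,m2,z)[0].round(4))
# blue box footprint in shelf frame
c=blobs(hsvmask(im,(100,120,40),(122,255,255)))[0];print("box",rect(s,c,.03),"rel",((np.array([.5316,-.0544])-O)@np.c_[X,Y]).round(4))
st=r.get_state();print(st["tool_pos"],st["q"])
E
```

```text
board [[0.6504, 0.135], [0.672, -0.215], [0.8258, -0.206], [0.8044, 0.1441]] [np.float64(0.1543), np.float64(0.3507), np.float64(0.154), np.float64(0.3508)]
yaws [3.54208681 3.49789267]
shelf origin [ 0.72366735 -0.03636824] yaw 3.519988611950793
tips [[0.6154, 0.0662], [0.6286, -0.151]] in shelf [[-0.1017, 0.109], [-0.1019, -0.1086]]
elbows [[0.6454, 0.0589], [0.6601, -0.141]] in shelf [[-0.0722, 0.0999], [-0.0699, -0.1006]]
0.115 [ 0.6329 -0.0583  0.115 ] [ 0.6322 -0.048   0.115 ]
0.122 [ 0.6317 -0.058   0.122 ] [ 0.6293 -0.0574  0.122 ]
0.128 [ 0.6307 -0.0577  0.128 ] [ 0.6268 -0.0654  0.128 ]
0.132 [ 0.6301 -0.0574  0.132 ] [ 0.6251 -0.0707  0.132 ]
box [531.7 -54.5 104.3 171.4   8. ] rel [-0.1928 -0.0062]
[0.1957988  0.59335259 0.23846543] [-1.21823071  0.68940572 -0.19459648  1.5656228   0.15729335  0.90247433
 -0.21512763]
```

Board sizes, rail tips (±109 mm, against 107) and cap height (about 0.122 from two views) all match. So the shelf origin is (0.724, -0.036) with yaw 3.5°, the bottle is at (0.6315, -0.058), and the tray is at (0.481, -0.389). The box is at local (-0.192, -0.006) with yaw +4.5° relative to the bay. Moving towards the bottle at height.

```bash
cat > go.py <<'E'
import sys
from h import *
O=np.array([.7237,-.0364]); YAW=np.radians(3.52); X=np.array([np.cos(YAW),np.sin(YAW)]);Y=np.array([-X[1],X[0]])
def toW(l): return O+l[0]*X+l[1]*Y
def to(p,yaw=None,tilt=0):
    st=r.get_state(); C=R.from_quat(st["eef_rot"]); M=C.as_matrix()
    out=((np.array(p)-st["tool_pos"])@M/.15).round(3)
    t=np.zeros(3)
    if yaw is not None:
        # closing axis = world y turned by yaw (deg); tilt: fingers lean forward
        a=R.from_euler("z",yaw,degrees=True)
        T=(a*R.from_euler("y",-tilt,degrees=True)*R.from_matrix(np.diag([-1.,1,-1])))
        t=(C.inv()*T).as_rotvec()/(np.pi/2)
    print("pos",st["tool_pos"].round(4),"clock",round(st["clock"],2),"F",np.round(st["contact_force"],1),"open",round(st["opening"],3),"q",np.round(st["q"],2)); print("shift",out,"turn",np.round(t,3))
if __name__=="__main__":
    a=[float(v) for v in sys.argv[1:]]; to(a[:3],*(a[3:]))
E
python3 -m pendant '[1,-1,-0.78,0,0,0,0, 1,-1,-0.78,0,0,0,0, 1,-1,-0.78,0,0,0,0, 1,-1,-0.78,0,0,0,0, 1,-1,-0.78,0,0,0,0, 1,-1,-0.78,0,0,0,0]'
python3 -m pendant '[1,-1,-0.78,0,0,0,0, 1,-1,-0.78,0,0,0,0, 1,-1,-0.78,0,0,0,0, 1,-1,-0.78,0,0,0,0, 1,-1,-0.78,0,0,0,0, 1,-1,-0.78,0,0,0,0]'
python3 -m pendant '[1,-1,-0.78,0,0,0,0, 1,-1,-0.78,0,0,0,0, 1,-1,-0.78,0,0,0,0, 1,-1,-0.78,0,0,0,0, 1,-1,-0.78,0,0,0,0, 1,-1,-0.78,0,0,0,0]'
python3 go.py .6315 -.058 .238 3.5
```

```text
clock: 0.9
tool_pos: [0.3024, 0.435, 0.239]
eef_rot: [0.16, 0.987, 0.0, 0.0]
contact_force: [0.2, 1.1, -0.1]
opening: 1.0
finger_force: 0.0
clock: 1.5
tool_pos: [0.4075, 0.2786, 0.2388]
eef_rot: [0.159, 0.987, 0.001, -0.0]
contact_force: [-0.1, 1.7, 0.4]
opening: 1.0
finger_force: 0.0
clock: 2.1
tool_pos: [0.5132, 0.1216, 0.2386]
eef_rot: [0.158, 0.987, 0.001, -0.0]
contact_force: [-0.5, 1.2, -0.0]
opening: 1.001
finger_force: 0.0
pos [0.5132 0.1216 0.2386] clock 2.1 F [-0.5  1.2 -0. ] open 1.001 q [-0.15  0.57 -0.27  1.86  0.21  0.74  0.72]
shift [-1.123 -0.892  0.002] turn [ 0.001 -0.    -0.241]
```

```bash

python3 -m pendant '[1,-1,-0.89,0,0,0,-0.24, 1,-1,-0.89,0,0,0,-0.24, 1,-1,-0.89,0,0,0,-0.24, 1,-1,-0.89,0,0,0,-0.24, 1,-1,-0.89,0,0,0,-0.24, 1,-1,-0.89,0,0,0,-0.24, 1,-1,-0.89,0,0,0,-0.24, 1,-1,-0.89,0,0,0,-0.24]'
python3 go.py .6315 -.058 .077 3.5
```

```text
clock: 2.9
tool_pos: [0.6133, -0.0509, 0.239]
eef_rot: [-0.032, 0.999, 0.001, -0.0]
contact_force: [0.3, -0.3, -0.6]
opening: 1.002
finger_force: 0.0
pos [ 0.6133 -0.0509  0.239 ] clock 2.9 F [ 0.3 -0.3 -0.6] open 1.002 q [ 0.23  0.69 -0.39  1.59  0.31  0.92  1.36]
shift [-0.118 -0.057  1.08 ] turn [ 0.001 -0.     0.002]
```

```bash

python3 -m pendant '[1,-0.12,-0.06,0,0,0,0, 1,-0.12,-0.06,0.25,0,0,0, 1,-0.12,-0.06,0.5,0,0,0, 1,-0.12,-0.06,0.7,0,0,0, 1,-0.12,-0.06,0.85,0,0,0, 1,-0.12,-0.06,1,0,0,0, 1,-0.12,-0.06,1,0,0,0]' >/dev/null
python3 go.py .6315 -.058 .077 3.5
python3 - <<'E'
from h import *
s=snap("side"); A=cv2.resize(s["img"][130:270,250:430],None,fx=4,fy=4,interpolation=cv2.INTER_CUBIC); cv2.imwrite("pics/g1.png",A[:,:,::-1])
E
```

```text
pos [ 0.6298 -0.0605  0.0861] clock 3.6 F [-1.1 -0.1  0.4] open 1.003 q [ 0.19  0.91 -0.31  1.64  0.41  0.66  1.3 ]
shift [-0.013  0.016  0.061] turn [ 0.001 -0.004  0.   ]
```

View pics/g1.png

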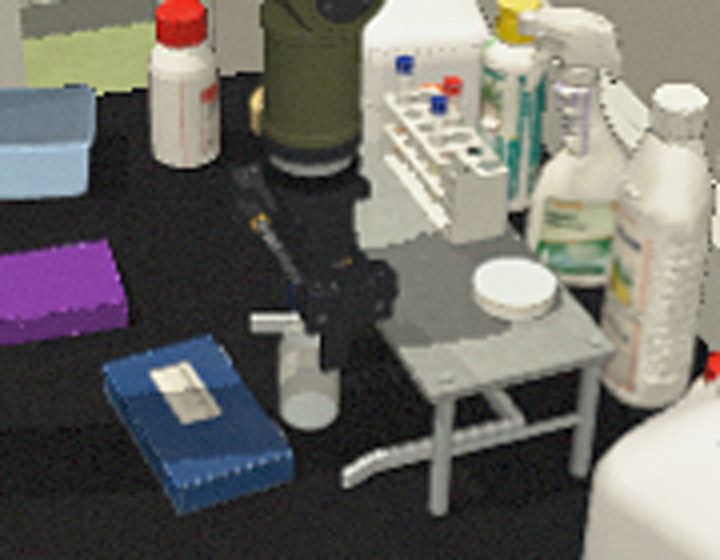

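The view shows the fingers straddling the bottle, with the near finger at (340,340) over the bottle at (310,390), clear of the board. Lower a little, grip and lift.

```bash

python3 -m pendant '[1,0,0,0.05,0,0,0, 1,0,0,0.05,0,0,0, 0.4,0,0,0.05,0,0,0, 0.4,0,0,0.05,0,0,0, 0.4,0,0,0.05,0,0,0, 0.4,0,0,0.05,0,0,0, 0.4,0,0,0.05,0,0,0,0.4,0,0,0.05,0,0,0,0.4,0,0,0.05,0,0,0,0.4,0,0,0.05,0,0,0]' 20
python3 go.py .481 -.389 .18 3.5
```

```text
clock: 4.65
tool_pos: [0.6325, -0.0618, 0.0813]
eef_rot: [-0.029, 1.0, 0.0, 0.0]
contact_force: [0.1, 1.1, 0.7]
opening: 0.463
finger_force: 19.6
pos [ 0.6325 -0.0618  0.0813] clock 4.65 F [0.1 1.1 0.7] open 0.463 q [ 0.19  0.92 -0.31  1.64  0.41  0.65  1.3 ]
shift [ 1.135 -2.118 -0.66 ] turn [ 0.001  0.    -0.002]
```

The fingers closed to 41 mm where I expected 50, so I check before lifting.

```bash

python3 - <<'E'
from h import *
s=snap("side"); A=cv2.resize(s["img"][180:250,290:360],None,fx=8,fy=8,interpolation=cv2.INTER_CUBIC)
t=snap("top"); B=cv2.resize(t["img"][160:210,300:334+16],None,fx=5,fy=5,interpolation=cv2.INTER_CUBIC)
C=np.zeros((560,560+B.shape[1],3),np.uint8); C[:,:560]=A; C[:B.shape[0],560:]=B
C=cv2.resize(C,(800,int(560*800/C.shape[1])))
cv2.imwrite("pics/g2.png",C[:,:,::-1])
E
```

```text
(no output)
```

View pics/g2.png

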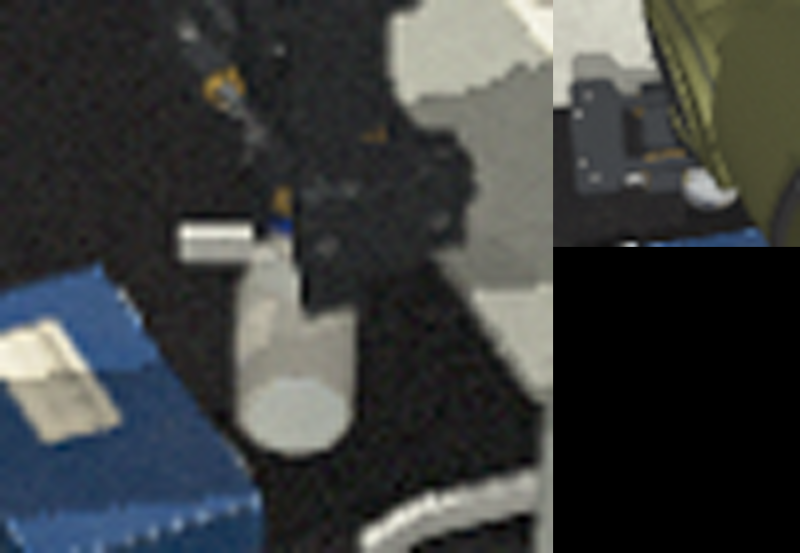

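The near finger at (330,260) sits to the right of the bottle axis at about 297, with the base ellipse at (298,415). I cast the base centre to check the offset.

```bash
python3 - <<'E'
from h import *
s=snap("side")
print(cast(s,[(327.3,232.2),(327.7,232.5)],.002))
print(cast(s,[(327.5,237.2)],.0))
for x in(.60,.61,.62,.63): print(x,proj(s,[(x,-.06,0),(x,-.06,.07),(x,-.06,.132)]).round(1).tolist())
print(proj(s,[(.6325,-.087,.09),(.6325,-.037,.09)]))
E
```

```text
[[ 0.63109403 -0.05744895  0.002     ]
 [ 0.63189433 -0.05933977  0.002     ]]
[[ 0.62471074 -0.08005928  0.        ]]
0.6 [[318.6, 234.9], [318.4, 218.1], [318.2, 202.4]]
0.61 [[321.5, 234.3], [321.4, 217.5], [321.3, 201.8]]
0.62 [[324.3, 233.8], [324.3, 217.0], [324.3, 201.3]]
0.63 [[327.2, 233.2], [327.3, 216.4], [327.4, 200.7]]
[[330.63395206 216.178457  ]
 [325.93927452 207.27323474]]
```

The bottle is centred between the pads (0.6315, -0.0585). I test with a small lift.

```bash

python3 -m pendant '[0.35,0,0,-0.05,0,0,0, 0.35,0,0,-0.15,0,0,0, 0.35,0,0,-0.15,0,0,0, 0.35,0,0,-0.15,0,0,0]' 25
python3 - <<'E'
from h import *
s=snap("side"); im=s["img"]; A=cv2.resize(im[170:250,280:380],None,fx=7,fy=7,interpolation=cv2.INTER_CUBIC); cv2.imwrite("pics/g3.png",A[:,:,::-1])
E
python3 go.py .481 -.389 .18 3.5
```

```text
clock: 5.2
tool_pos: [0.6327, -0.063, 0.1044]
eef_rot: [-0.029, 1.0, -0.0, 0.001]
contact_force: [-0.3, -0.4, -1.4]
opening: 0.46
finger_force: 23.9
pos [ 0.6323 -0.0629  0.1039] clock 5.25 F [-0.5  0.1 -1.8] open 0.459 q [ 0.2   0.89 -0.32  1.63  0.4   0.69  1.31]
shift [ 1.132 -2.112 -0.506] turn [-0.     0.    -0.002]
```

View pics/g3.png

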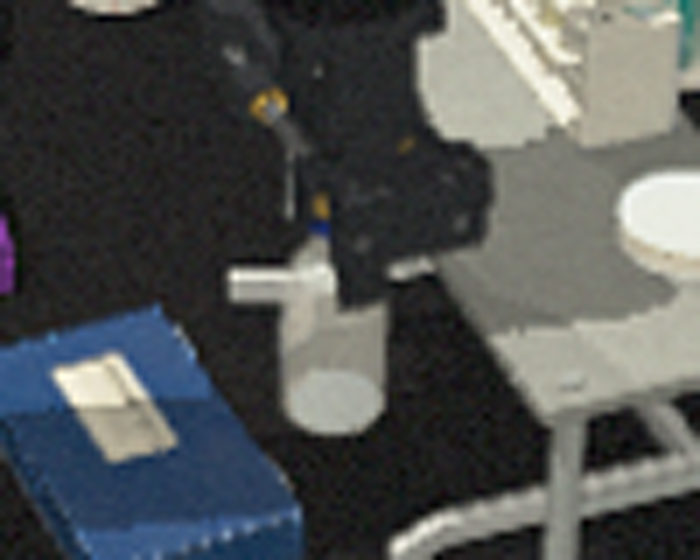

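It is held upright: the base rose to (334,403) in the crop and the wrist shows -1.8 N, the bottle's weight. Carry it to the tray.

```bash

python3 -m pendant '[0.35,0,0,-0.15,0,0,0, 0.35,0.03,-0.05,-0.3,0,0,0, 0.35,0.1,-0.2,-0.3,0,0,0, 0.35,0.2,-0.4,-0.3,0,0,0, 0.35,0.3,-0.6,-0.3,0,0,0, 0.35,0.4,-0.8,-0.3,0,0,0, 0.35,0.5,-1,-0.3,0,0,0, 0.35,0.5,-1,-0.3,0,0,0]' >/dev/null
python3 -m pendant '[0.35,0.1,-0.15,0,0,0,0.05, 0.35,0.2,-0.3,0,0,0,0.1, 0.35,0.3,-0.5,0,0,0,0.15, 0.35,0.4,-0.7,0,0,0,0.22, 0.35,0.5,-0.85,0,0,0,0.28, 0.35,0.58,-0.95,0,0,0,0.34, 0.35,0.63,-1,0,0,0,0.4, 0.35,0.63,-1,0,0,0,0.44, 0.35,0.63,-1,0,0,0,0.44]'
python3 go.py .481 -.389 .095 -36.5
python3 - <<'E'
from h import *
s=snap("side","pics/t1.png"); s=snap("top","pics/t1t.png")
E
```

```text
clock: 6.95
tool_pos: [0.4806, -0.3714, 0.1484]
eef_rot: [0.311, 0.95, 0.0, -0.0]
contact_force: [0.7, 1.3, -3.0]
opening: 0.458
finger_force: 23.9
pos [ 0.4806 -0.3714  0.1484] clock 6.95 F [ 0.7  1.3 -3. ] open 0.458 q [ 0.7   0.78 -0.21  1.7   0.24  0.68  1.3 ]
shift [-0.072 -0.093  0.356] turn [ 0.    -0.     0.003]
```

View pics/t1.png

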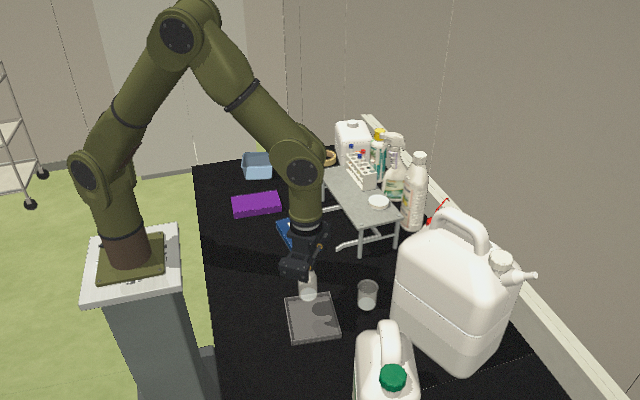

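The bottle (308,288) hangs over the tray (312,318), clear of the beaker (367,295). Lower gently, watching the force.

```bash

python3 -m pendant '[0.35,-0.07,-0.09,0,0,0,0, 0.35,-0.07,-0.09,0.1,0,0,0, 0.35,-0.07,-0.09,0.2,0,0,0, 0.35,-0.07,-0.09,0.3,0,0,0, 0.35,-0.07,-0.09,0.36,0,0,0, 0.35,-0.07,-0.09,0.36,0,0,0, 0.35,-0.07,-0.09,0.36,0,0,0]'
python3 -m pendant '[0.35,0,0,0.02,0,0,0, 0.35,0,0,0.03,0,0,0, 0.35,0,0,0.04,0,0,0,0.35,0,0,0.04,0,0,0]'
python3 -m pendant '[0.35,0,0,0.01,0,0,0, 0.35,0,0,0.02,0,0,0, 0.35,0,0,0.02,0,0,0]'
```

```text
clock: 7.75
tool_pos: [0.4812, -0.3887, 0.0945]
eef_rot: [0.311, 0.95, 0.0, -0.0]
contact_force: [-0.1, 1.3, -1.5]
opening: 0.458
finger_force: 23.9
clock: 8.15
tool_pos: [0.481, -0.389, 0.0887]
eef_rot: [0.311, 0.95, 0.0, -0.0]
contact_force: [-0.6, -0.3, -1.4]
opening: 0.46
finger_force: 23.9
clock: 8.45
tool_pos: [0.4809, -0.3889, 0.0855]
eef_rot: [0.311, 0.95, 0.0, -0.0]
contact_force: [0.6, -0.6, -1.9]
opening: 0.46
finger_force: 23.9
```

```bash

python3 -m pendant '[0.35,0,0,0.01,0,0,0, 0.35,0,0,0.015,0,0,0, 0.35,0,0,0.015,0,0,0]' | grep -E "tool|contact"
python3 -m pendant '[0.35,0,0,0.01,0,0,0, 0.35,0,0,0.015,0,0,0, 0.35,0,0,0.015,0,0,0]' | grep -E "tool|contact"
```

```text
tool_pos: [0.4823, -0.3896, 0.0851]
contact_force: [-0.9, 0.3, 7.2]
tool_pos: [0.4834, -0.3901, 0.085]
contact_force: [-2.5, 2.3, 21.0]
```

Seated at z = 0.085. Relieve the press, then release.

```bash

python3 -m pendant '[0.35,0,0,-0.02,0,0,0, 0.35,0,0,-0.024,0,0,0, 0.35,0,0,-0.024,0,0,0]' 15| grep -E "tool|contact"
python3 -m pendant '[0.5,0,0,0,0,0,0, 0.6,0,0,0,0,0,0, 0.8,0,0,0,0,0,0, 1,0,0,0,0,0,0, 1,0,0,0,0,0,0, 1,0,0,0,0,0,0, 1,0,0,0,0,0,0, 1,0,0,0,0,0,0]' | grep -E "tool|contact|opening"
python3 -m pendant '[1,0,0,-0.1,0,0,0, 1,0,0,-0.3,0,0,0, 1,0,0,-0.6,0,0,0, 1,0,0,-0.8,0,0,0, 1,0,0,-1,0,0,0, 1,0,0,-1,0,0,0, 1,0,0,-1,0,0,0]' | grep -E "tool|contact|opening"
python3 - <<'E'
from m import *
s=snap("side"); t=snap("top")
from go import *
A=cv2.resize(s["img"][270:350,270:390],(540,360),interpolation=cv2.INTER_CUBIC); cv2.imwrite("pics/p1.png",A[:,:,::-1])
for n,i in(("s",s),("t",t)):
    for c in blobs(hsvmask(i["img"],(100,120,40),(122,255,255)),8)[:4]: print(n,cv2.boundingRect(c),rect(i,c,.03),"cap",cast(i,c.reshape(-1,2).mean(0),.126)[0].round(3))
# waypoint: behind box, local(-.30,-.006)
p=toW((-.29,-.006)); print(p); to([*p,.2],3.5)
E
```

```text
tool_pos: [0.4816, -0.3891, 0.0852]
contact_force: [-0.1, -0.6, 4.8]
tool_pos: [0.481, -0.389, 0.0848]
contact_force: [-0.2, 0.0, -0.4]
opening: 1.0
tool_pos: [0.4811, -0.3891, 0.236]
contact_force: [0.4, 0.5, -0.1]
opening: 1.0
s (303, 277, 14, 15) [ 504.1 -295.    54.6   36.7   75.1] cap [ 0.48  -0.385  0.126]
s (276, 217, 17, 16) [496.5  -9.6  78.   53.8  77.9] cap [ 0.474 -0.126  0.126]
s (312, 241, 12, 12) [ 572.3 -148.8   54.9   31.1   65.7] cap [ 0.54  -0.253  0.126]
t (304, 204, 56, 38) [531.7 -54.8 104.3 171.8   8. ] cap [ 0.526 -0.05   0.126]
t (436, 231, 11, 10) [ 482.6 -417.7   34.1   29.8   88.7] cap [ 0.481 -0.385  0.126]
t (279, 137, 4, 5) [821.3 112.6  10.2  14.2  89.7] cap [0.793 0.104 0.126]
t (304, 135, 4, 5) [826.9  27.2  10.3  14.2  89.1] cap [0.798 0.026 0.126]
[ 0.43461549 -0.0601938 ]
pos [ 0.4803 -0.3885  0.234 ] clock 10.95 F [-0.3 -0.2 -0.1] open 1.001 q [ 0.74  0.69 -0.25  1.59  0.2   0.89  1.36]
shift [1.539 1.585 0.23 ] turn [ 0.    -0.001 -0.442]
```

View pics/p1.png

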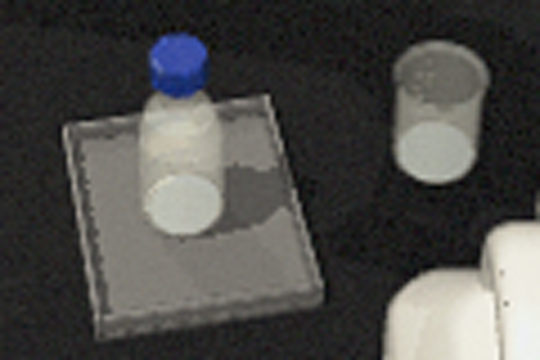

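The bottle stands upright on the tray floor, base at (183,205) in the crop. Next, move behind the box.

```bash

python3 -m pendant '[1,0.8,0.8,0,0,0,0, 1,0.8,0.8,0,0,0,0, 1,0.8,0.8,0,0,0,0, 1,0.8,0.8,0,0,0,0, 1,0.8,0.8,0,0,0,0, 1,0.8,0.8,0,0,0,0]' >/dev/null
python3 -m pendant '[1,0.74,0.785,0.23,0,0,-0.44, 1,0.74,0.785,0.23,0,0,-0.44, 1,0.74,0.785,0.23,0,0,-0.44, 1,0.74,0.785,0.23,0,0,-0.44, 1,0.74,0.785,0.23,0,0,-0.44, 1,0.74,0.785,0.23,0,0,-0.44, 1,0.74,0.785,0.23,0,0,-0.44]' | grep contact
python3 - <<'E'
from go import *
to([*toW((-.28,-.0065)),.015],3.5)
E
```

```text
contact_force: [0.2, 0.4, -1.0]
pos [ 0.4358 -0.0622  0.1999] clock 12.25 F [ 0.2  0.4 -1. ] open 1.002 q [ 0.29  0.54 -0.38  2.14  0.39  0.53  1.24]
shift [-0.06   0.012  1.233] turn [-0.    -0.    -0.005]
```

```bash

python3 -m pendant '[1,-0.06,0.01,0.3,0,0,0, 1,-0.06,0.01,0.6,0,0,0, 1,-0.06,0.01,0.8,0,0,0, 1,-0.06,0.01,0.9,0,0,0, 1,-0.06,0.01,1,0,0,0, 1,-0.06,0.01,1,0,0,0]' | grep contact
python3 -m pendant '[1,0,0,0.1,0,0,0, 1,0,0,0.22,0,0,0, 1,0,0,0.22,0,0,0]' | grep contact
python3 - <<'E'
from go import *
to([*toW((-.15,0)),.015],3.5)
E
```

```text
contact_force: [-0.4, 0.4, 0.6]
contact_force: [0.5, -0.4, -0.3]
pos [ 0.4465 -0.0605  0.0237] clock 13.15 F [ 0.5 -0.4 -0.3] open 1.003 q [ 0.06  0.9  -0.05  2.22  1.09  0.04  0.56]
shift [-0.854  0.053  0.056] turn [-0.002 -0.001 -0.004]
```

```bash

python3 -m pendant '[1,-0.07,0,0.0,0,0,0, 1,-0.12,0,0.04,0,0,0, 1,-0.12,0,0.06,0,0,0, 1,-0.12,0,0.06,0,0,0]' | grep contact
python3 - <<'E'
from go import *
to([*toW((-.14,0)),.015],3.5)
E
```

```text
contact_force: [0.3, 0.2, 0.4]
pos [ 0.4635 -0.0588  0.0142] clock 13.55 F [0.3 0.2 0.4] open 0.998 q [ 0.11  0.93 -0.13  2.17  1.08  0.12  0.58]
shift [-0.807  0.046 -0.008] turn [-0.001 -0.002 -0.003]
```

```bash

python3 -m pendant '[1,-0.05,0,0,0,0,0, 1,-0.1,0,0,0,0,0, 1,-0.18,0,0,0,0,0, 1,-0.26,0,0,0,0,0, 1,-0.34,0,0,0,0,0, 1,-0.42,0.01,0,0,0,0, 1,-0.5,0.02,0,0,0,0, 1,-0.58,0.03,0,0,0,0, 1,-0.66,0.035,0,0,0,0, 1,-0.73,0.04,0,0,0,0, 1,-0.8,0.046,0,0,0,0, 1,-0.8,0.046,0,0,0,0]' 
cat > bx.py <<'E'
from go import *
from m import *
def report():
    for n in("top","side"):
        t=snap(n); cs=blobs(hsvmask(t["img"],(100,120,40),(122,255,255)),8)
        for c in cs[:3]:
            q=rect(t,c,.03); print(n,cv2.boundingRect(c),q,"local",(((q[:2]/1000)-O)@np.c_[X,Y]).round(4))
report()
E
python3 bx.py; python3 go.py .6 -.03 .015 3.5
```

```text
clock: 14.75
tool_pos: [0.5833, -0.0444, 0.0138]
eef_rot: [-0.029, 1.0, -0.001, -0.002]
contact_force: [-0.0, -1.0, 0.4]
opening: 1.002
finger_force: 0.0
top (302, 180, 20, 16) [651.1   8.4  47.4  65.    3.8] local [-0.0697  0.0492]
top (439, 230, 8, 11) [ 484.7 -423.8   32.9   23.1    3.8] local [-0.2623 -0.372 ]
top (279, 137, 4, 5) [821.3 112.6  10.2  14.2  89.7] local [0.1066 0.1427]
side (321, 208, 33, 42) [640.4 -66.4 200.1 101.4  89.6] local [-0.085  -0.0248]
side (303, 277, 13, 15) [ 502.6 -294.6   54.5   34.    73.9] local [-0.2365 -0.2441]
pos [ 0.5822 -0.0445  0.0138] clock 14.85 F [ 0.5 -0.9  0.5] open 0.999 q [ 0.26  1.01 -0.47  1.81  0.84  0.54  0.86]
shift [-0.124  0.09  -0.009] turn [-0.001 -0.003 -0.002]
```

The box has turned square to the shelf (3.8° against 3.5°), with its left edge at local +0.082, so it is centred to about 3 mm. Back off and tilt the fingers forward under the board.

```bash

python3 -m pendant '[1,0.1,0,0,0,0,0, 1,0.25,0,-0.05,0,0,0, 1,0.25,0,-0.1,0,0,0, 1,0.25,0,-0.1,0,0,0]' | grep contact
python3 - <<'E'
from go import *
to([*toW((-.17,0)),.02],3.5,40)
E
python3 bx.py | head -2
```

```text
contact_force: [0.3, -1.3, -0.3]
pos [ 0.5459 -0.0466  0.0301] clock 15.25 F [ 0.3 -1.3 -0.3] open 1.002 q [ 0.26  0.95 -0.44  1.92  0.87  0.47  0.81]
shift [-0.054 -0.004  0.067] turn [-0.001 -0.446 -0.001]
top (302, 178, 52, 29) [636.  -45.2  84.5 170.7   3.8] local [-0.0881 -0.0034]
top (438, 230, 9, 11) [ 485.9 -423.1   31.1   25.3   18.9] local [-0.2611 -0.3714]
```

```bash

python3 -m pendant '[1,0,0,0,0,-0.1,0, 1,0,0,0,0,-0.2,0, 1,0,0,0,0,-0.3,0, 1,0,0,0,0,-0.4,0, 1,0,0,0,0,-0.44,0, 1,0,0,0,0,-0.44,0, 1,0,0,0,0,-0.44,0, 1,0,0,0,0,-0.44,0]' | grep contact
python3 - <<'E'
from go import *
to([*toW((-.155,0)),.014],3.5,40)
E
```

```text
contact_force: [-0.4, -0.8, -3.2]
pos [ 0.5477 -0.0469  0.0298] clock 16.15 F [-0.4 -0.8 -3.2] open 1.001 q [ 0.48  1.18 -0.78  2.44  2.58  1.1  -0.71]
shift [-0.057  0.     0.168] turn [-0.011 -0.06   0.004]
```

```bash

python3 -m pendant '[1,-0.02,0,0.06,0,-0.02,0, 1,-0.05,0,0.12,0,-0.04,0, 1,-0.057,0,0.168,0,-0.06,0, 1,-0.057,0,0.168,0,-0.06,0]' | grep contact
python3 - <<'E'
from go import *
to([*toW((-.11,0)),.014],3.5,40)
E
python3 bx.py | head -1
```

```text
contact_force: [0.6, 0.5, 0.5]
pos [ 0.5663 -0.0472  0.0097] clock 16.55 F [0.6 0.5 0.5] open 1.001 q [ 0.49  1.28 -0.77  2.42  2.69  1.22 -0.72]
shift [-0.265  0.008  0.179] turn [-0.013 -0.008  0.007]
top (302, 178, 53, 29) [633.1 -45.3  90.1 171.4   3.5] local [-0.091  -0.0033]
```

```bash

python3 -m pendant '[1,-0.05,0,0.015,0,0,0, 1,-0.1,0,0.05,0,0,0, 1,-0.14,0,0.085,0,0,0, 1,-0.18,0,0.115,0,0,0, 1,-0.22,0.005,0.145,0,0,0, 1,-0.265,0.008,0.179,0,0,0, 1,-0.265,0.008,0.179,0,0,0]' | grep contact
python3 - <<'E'
from go import *
to([*toW((-.065,0)),.014],3.5,40)
E
python3 bx.py
```

```text
contact_force: [-0.4, -0.4, 0.7]
pos [ 0.6156 -0.0427  0.0166] clock 17.35 F [-0.4 -0.4  0.7] open 0.996 q [ 0.47  1.22 -0.77  2.29  2.65  1.07 -0.67]
shift [-0.212 -0.001  0.197] turn [-0.013 -0.006  0.008]
top (302, 178, 52, 20) [647.8 -43.4  60.4 172.1   3.6] local [-0.0762 -0.0023]
top (279, 137, 4, 5) [821.3 112.6  10.2  14.2  89.7] local [0.1066 0.1427]
top (304, 135, 4, 5) [826.9  27.2  10.3  14.2  89.1] local [0.1069 0.0571]
side (316, 206, 42, 40) [663.  -61.   97.3 192.3   3.1] local [-0.0621 -0.0208]
side (303, 277, 13, 15) [ 502.6 -294.6   54.6   34.    73.9] local [-0.2365 -0.2441]
```

```bash

python3 -m pendant '[1,-0.04,0,0.04,0,0,0, 1,-0.08,0,0.075,0,0,0, 1,-0.12,0,0.11,0,0,0, 1,-0.15,0,0.14,0,0,0, 1,-0.18,0,0.17,0,0,0, 1,-0.21,0,0.195,0,0,0, 1,-0.21,0,0.195,0,0,0]' | grep contact
python3 - <<'E'
from go import *
to([*toW((-.05,0)),.014],3.5,40)
E
python3 bx.py
```

```text
contact_force: [-0.7, -0.1, 0.8]
pos [ 0.6579 -0.0403  0.0136] clock 18.15 F [-0.7 -0.1  0.8] open 1.0 q [ 0.46  1.21 -0.75  2.17  2.61  0.95 -0.62]
shift [-0.084 -0.001  0.065] turn [-0.012 -0.006  0.008]
top (302, 178, 51, 8) [668.9 -43.2  18.3 169.6   3.5] local [-0.0551 -0.0034]
top (279, 137, 4, 5) [821.3 112.6  10.2  14.2  89.7] local [0.1066 0.1427]
top (304, 135, 4, 5) [826.9  27.2  10.3  14.2  89.1] local [0.1069 0.0571]
side (328, 206, 30, 36) [681.8 -55.8  56.2 183.2   4.5] local [-0.043  -0.0168]
side (303, 277, 14, 15) [ 504.1 -295.1   54.4   36.7   75.1] local [-0.2351 -0.2447]
side (364, 229, 10, 8) [ 744.4 -129.    34.1   30.9   82.4] local [ 0.015  -0.0937]
```

Now the last ~12 mm, in small steps until the stop is felt.

```bash

python3 -m pendant '[1,-0.015,0,0.012,0,0,0, 1,-0.03,0,0.024,0,0,0, 1,-0.042,0,0.034,0,0,0, 1,-0.05,0,0.042,0,0,0, 1,-0.05,0,0.042,0,0,0]' | grep -E "contact|tool"
python3 -m pendant '[1,-0.006,0,0.005,0,0,0, 1,-0.012,0,0.01,0,0,0, 1,-0.012,0,0.01,0,0,0]' | grep -E "contact|tool"
```

```text
tool_pos: [0.6667, -0.0397, 0.0132]
contact_force: [-0.1, -0.2, -0.5]
tool_pos: [0.6689, -0.0395, 0.0132]
contact_force: [0.0, 0.5, -0.1]
```

```bash

for k in 1; do :; done
python3 -m pendant '[1,-0.008,0,0.007,0,0,0, 1,-0.016,0,0.013,0,0,0, 1,-0.016,0,0.013,0,0,0]' | grep -E "contact|tool"
python3 -m pendant '[1,-0.008,0,0.007,0,0,0, 1,-0.016,0,0.013,0,0,0, 1,-0.016,0,0.013,0,0,0]' | grep -E "contact|tool"
```

```text
tool_pos: [0.6699, -0.0395, 0.0127]
contact_force: [-8.2, -1.7, 5.6]
tool_pos: [0.6704, -0.0396, 0.0125]
contact_force: [-17.3, -3.7, 14.3]
```

The stop is felt (-17 N, no more travel). Back off the same way and look.

```bash

python3 -m pendant '[1,0.05,0,-0.043,0,0,0, 1,0.15,0,-0.13,0,0,0, 1,0.3,0,-0.26,0,0,0, 1,0.42,0,-0.37,0,0,0, 1,0.55,0,-0.55,0,0,0, 1,0.55,0,-0.7,0,0,0, 1,0.55,0,-0.7,0,0,0]' | grep -E "contact|tool"
python3 bx.py
python3 - <<'E'
from m import *
s=snap("side"); im=s["img"].copy()
A=cv2.resize(im[130:340,220:430],(600,600),interpolation=cv2.INTER_CUBIC); cv2.imwrite("pics/f.png",A[:,:,::-1])
E
```

```text
tool_pos: [0.5436, -0.0456, 0.043]
contact_force: [-0.1, 0.4, 0.1]
top (302, 180, 32, 3) [673.  -11.    6.3 104.4   3.1] local [-0.049   0.0285]
top (279, 137, 4, 5) [821.3 112.6  10.2  14.2  89.7] local [0.1066 0.1427]
top (304, 135, 4, 5) [826.9  27.2  10.3  14.2  89.1] local [0.1069 0.0571]
side (331, 206, 27, 35) [687.1 -55.5  46.3 181.8   4.2] local [-0.0377 -0.0168]
side (303, 277, 14, 15) [ 504.1 -295.    54.5   36.7   75.1] local [-0.2351 -0.2446]
side (364, 228, 12, 9) [ 748.8 -128.    45.4   31.3    3.6] local [ 0.0194 -0.093 ]
```

View pics/f.png

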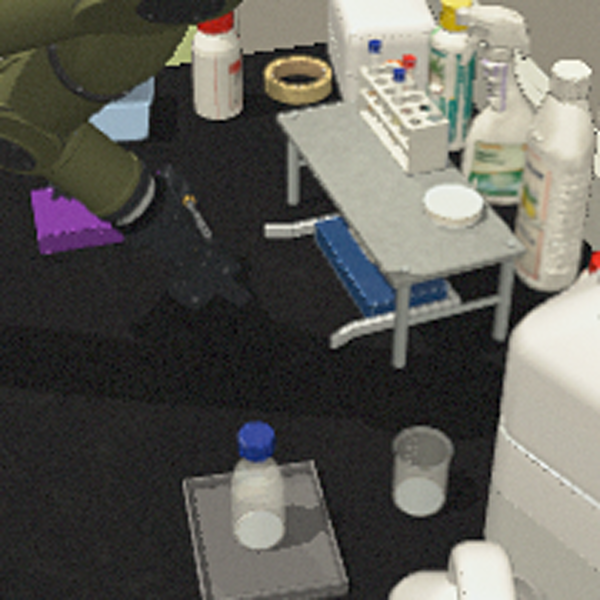

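The box (380,265) lies under the shelf between the rails, and the bottle stands in the tray (258,500). I raise the arm clear and check squareness and the bystanders numerically.

```bash

python3 -m pendant '[1,-0.1,0,-0.12,0,0,0, 1,-0.25,0,-0.3,0,0,0, 1,-0.5,0,-0.6,0,0.1,0, 1,-0.7,0,-0.85,0,0.2,0, 1,-0.7,0,-0.85,0,0.3,0, 1,-0.7,0,-0.85,0,0.44,0, 1,-0.7,0,-0.85,0,0.44,0, 1,-0.7,0,-0.85,0,0.44,0]' | grep -E "contact|tool|clock"
python3 - <<'E'
from go import *
from m import *
t=snap("top"); e=snap("side"); t0=cv2.imread("pics/top0.png")[:,:,::-1]; e0=cv2.imread("pics/side0.png")[:,:,::-1]
pm=lambda i:[cv2.boundingRect(c) for c in blobs(hsvmask(i,(130,90,40),(160,255,255)),30)]
print("purple",pm(t0),pm(t["img"]),pm(e0),pm(e["img"]))
for c in blobs(hsvmask(t["img"],(100,120,40),(122,255,255)),8): print(cv2.boundingRect(c))
# near top edge of box: lowest blue row per column, subpixel by side/top; both views cast
for n,s in(("top",t),("side",e)):
    m=hsvmask(s["img"],(100,120,40),(122,255,255)); cs=[c for c in blobs(m,8) if 295<cv2.boundingRect(c)[0]<350 and 170<cv2.boundingRect(c)[1]<250]
    for c in cs[:2]:
        P=(cast(s,c.reshape(-1,2),.03)[:,:2]-O)@np.c_[X,Y]
        b=np.round(P[:,1]/.012); E=np.array([P[b==k][P[b==k][:,0].argmin()] for k in np.unique(b)])
        print(n,(E*1000).round(0).tolist(), "slope deg",np.degrees(np.polyfit(E[1:-1,1],E[1:-1,0],1)[0]) if len(E)>4 else None)
E
```

```text
clock: 21.3
tool_pos: [0.528, -0.0882, 0.1553]
contact_force: [-0.6, -0.2, -0.3]
purple [(251, 229, 33, 54), (596, 128, 20, 14)] [(251, 229, 33, 54), (596, 128, 20, 14)] [(231, 189, 51, 30)] [(230, 189, 52, 30)]
(436, 230, 11, 11)
(279, 137, 4, 5)
(304, 135, 4, 5)
(323, 180, 11, 2)
top [[-52.0, -20.0], [-52.0, -17.0], [-51.0, -3.0], [-50.0, 7.0]] slope deg None
side [[-59.0, -107.0], [-60.0, -101.0], [-60.0, -85.0], [-60.0, -69.0], [-59.0, -58.0], [-58.0, -48.0], [-59.0, -31.0], [-60.0, -25.0], [-60.0, -7.0], [-59.0, 4.0], [-60.0, 10.0], [-59.0, 22.0], [-59.0, 40.0], [-57.0, 45.0], [-53.0, 56.0], [-49.0, 66.0]] slope deg 1.16749952114695
```

The near wall is flat to within 1 mm in shelf coordinates over its visible length. The lip is at about -52 mm, as it should be at the stop, and the purple box has not moved. Handing in.

```bash
python3 -c "
from plant import r
print(r.finish_job())"
```

```text
the job is handed in; nothing more can be done
None
```

I set the bottle down upright in the spill tray, then pushed the slide box between the rails, square against the back stop, and handed the job in at about 21 s; the purple look-alike had not moved, and I did not measure the other bystanders.

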